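Gauge a blind dowel hole and pass or reject it

TASK

Gauge the hole in the timber block: take the depth gauge from the middle socket of the rack and slide its rod straight down into the hole until it bottoms, pressing gently, so that the block's face (and never the gripper) slides the collar up the rod. Read the depth, which is the length of rod below the collar, and stand the gauge back in the rack: in the left-hand socket (seen from the robot) if it is 45 mm or more, in the right-hand one if it is less. Leave the other things where they lie.

Things in the scene. Friction and masses are not known exactly. Their poses are not given: they have to be found in the camera images.
- gauge_grip (a point): Depth gauge: a plain steel rod, 12 mm thick with a tapered tip, upright at the start in the middle socket of the rack, carrying a round aluminium grip at the top (24 mm diameter, from 106 to 140 mm above the tip). Whole gauge 140 mm long, 0.12 to 0.22 kg. This point is the centre of the grip, on the axis, 123 mm above the tip. Its z axis points up the rod. Thin dark rings lie 30, 40, 50, 60 and 70 mm above the tip, a 3 mm broad dark band is centred 45 mm above it.
- gauge_tip (a point): Lower end of the gauge's rod, on its axis; z points up the rod. The tip is tapered over its last 3.5 mm to 7.6 mm across.
- collar_under (a point): Friction collar on the gauge's rod: an aluminium ring, 26 mm diameter and 10 mm high, with a dark groove. This point is the centre of its underside. Its distance from the tip is the gauge's reading; 25 to 29 mm at the start, 74 mm at most. It slides along the rod with a steady drag of about 5 N and stays where it is left.
- bore_mouth (a point): Centre of the mouth of the drilled hole, in the top face of the timber block (66 x 76 mm, top face 90 mm above the table, held between two low cleats on a 110 x 130 mm plywood plate; all fixed). The hole is vertical, 13.5 mm in diameter with a 1.5 mm chamfer, blind, between 34 and 60 mm deep: how deep is not known. A rubber disc lies on its floor: it gives about 1 mm for every 6 N, so the rod's hard stop is a little springy. z points up.
- socket_left (a point): Mouth of the left-hand (+y) socket of the rack. The rack is a fixed wooden bar, 56 x 150 x 30 mm, with three alike sockets in a row 50 mm apart, each 14 mm in diameter and 22 mm deep with a 1.5 mm chamfer. z points up, y along the row to the left.
- socket_right (a point): Mouth of the right-hand (-y) socket of the rack; alike.
- tape_roll_mid (a point): Roll of masking tape lying loose on the table, 96 mm diameter, 24 mm high; its middle. A bystander.
- dowels_mid (a point): Loose bundle of 10 mm dowels, 31 x 166 x 20 mm; its middle. A bystander.
There are look-alikes about, which are no part of the job. Leave any red look-alike of the part that bears gauge_grip alone. There is more than one size of the part that bears bore_mouth; the job needs the larger.

How it is judged (in metres and radians):
On the way:
1. the gauge's rod stands bottomed in the hole (tip within 1.5 mm of the rubber disc on its floor), upright, with the collar within 4 mm of the block's face (horizontal distance between gauge_tip and bore_mouth below 0.004 m and distance between gauge_tip and bore_pad_c0 below 0.004 m and angle between gauge_tip's own z axis and vertical below 0.08 rad and z of collar_under in the frame of bore_mouth below 0.004 m), for 0.1 s.
At the end, for the whole second after the job is handed in: The gauge stands released and at rest in the correct socket of the rack: left if the gauge reads 45 mm or more, right if less (either is right within 1.5 mm of 45 mm). Its tip is at least 18 mm down and within 5 mm of the socket's axis, and the rod leans less than 0.15 rad (((z of collar_under in the frame of gauge_tip above 0.0435 m and horizontal distance between gauge_tip and socket_left below 0.005 m and z of gauge_tip in the frame of socket_left below -0.018 m) or (z of collar_under in the frame of gauge_tip between 0.032 and 0.0465 m and horizontal distance between gauge_tip and socket_right below 0.005 m and z of gauge_tip in the frame of socket_right below -0.018 m)) and angle between gauge_tip's own z axis and vertical below 0.15 rad and linear speed of gauge below 0.02 m/s and contact force between the fingers and gauge below 0.1 N); the robot touches nothing.
It fails at once if the gauge is pressed against the block or the hole's floor with more than 25 N (contact force between gauge and workpiece above 25 N).
It fails at once if the gripper pushes on the collar (contact force between the fingers and collar above 1 N).
It fails at once if the tape roll or the dowels are moved more than 2 cm (distance of any of tape_roll_mid, dowels_mid from where it was at the start of the episode above 0.02 m).
It also fails if it takes over 58 s, if anything falls off the work surface, if the arm or the gripper's body presses on something with over 40 N, if the wrist force passes 120 N, or if a joint passes its speed limit or range.

ROBOT

A 7-joint arm with a two-finger parallel gripper is mounted at the origin on a cart in front of the work surface, level with it; the furniture and walls round the work are solid. World frame = base frame: x ahead of the robot, y to its left, z up, the work surface at z = 0. Lengths are in mm, angles in rad, forces in N, time in s.
With the tool pointing down it reaches from about 400 to 875 mm from the base axis. Payload 19.3 kg.
Tool frame: the origin (TCP) lies midway between the tips of the shut fingers; the grasp point (between the pads) lies 19 mm behind it; z points along the fingers, y is the line along which they close (so a half turn about z gives the same grasp; the last joint's range is limited). The gripper opens to 85 mm and grips with 20 to 120 N. Pads are 22 mm wide; open, the fingers measure 114 mm over their backs; the gripper's body (76 mm by 85 mm) begins 54 mm behind the grasp point. The pads swing forward as they close: fully open they stand 13 mm farther back than shut.
Start: joints at [1.092, 0.521, -0.036, 1.599, 0.021, 1.021, -0.113], TCP at [248.415, -573.502, 231.291] pointing down, gripper open.
Joint ranges: [-2.91, 2.91], [-0.3, 2.13], [-1.5, 1.42], [0.17, 2.43], [-1.26, 4.41], [0.16, 1.93], [-2.52, 2.52]. Speed limits (rad/s): [1.89, 1.89, 2.39, 2.39, 3.01, 3.01, 3.01].

INTERFACE

Orientations are given as a 3x3 rotation matrix whose columns are the frame's x, y, z axes.
In Python, from workcell import read_state, capture, camera_model, close_job, trace gives the robot as it stands.
- The arm moves only by the tool jog_arm, never from a script. Its argument "increments" is text: rows parted by semicolons, each of 4 numbers parted by spaces: the shift along the tool's x, y, z as a fraction of full scale, then the turn about the tool's z as a fraction of full scale. In form: tx ty tz yaw; .... A call has 1 to 10 rows; each row is the pose to reach, as a shift and turn from the pose commanded when the call began, along the tool's axes at that moment; what a row does not reach only later rows make up. Full scale, the value 1, is 0.1 m for a shift and pi/2 rad for a turn. A row lasts 1/8 s, in which the tool goes at most 62.5 mm and 10.7 degrees, less where a joint would pass 70% of its speed; a pose out of reach is approached as far as the arm can. A call with a number of a shift or a turn outside -1 to 1 is refused whole. A call with a gripper value outside its range is refused whole. "hand" is the gripper command: -1 is shut, 1 is fully open, values between are in proportion, set as the call begins (left out, the last holds). The fingers move at their own pace and stop on an object; "squeeze" is the grip in N (left out, the last holds). Time passes only in rows, so rows that repeat a pose let the fingers close. It gives the time, the measured TCP pose, the force, the opening and the grip force at its end, in the units of the state.
- read_state(): the state, without advancing time (a new reading comes with each control period).
- capture(name): name is "side" or "top" or "wrist"; returns (picture, depth): 480x640x3 uint8, red, green, blue; 480x640 float32, mm along the optical axis (not along the pixel's ray), 0 where there is no reading.
- camera_model(name): a dict with "K" (3x3 intrinsics, pixels), "rvec" (rotation vector, rad) and "tvec" (3), from world to camera coordinates, as OpenCV has them. Camera axes: x right, y down, z forward; pixel columns grow to the right and rows downward; lengths in mm; the calibration is good to about 2 mm. A picture is of the moment at which its call begins: read the wrist's pose just before it. camera_model takes no time and is no camera call; for the wrist camera it gives the pose at the moment of the call.
- close_job(): hands the job in; it is judged then, once.
Trained networks look in the newest picture that a camera, given by its name, has taken for a name from the list of things; names that differ only in an ending like _2 or _b are one class to them, and where a whole thing is asked for, a point or a joint stands for the part that bears it (a point fixed in the world has none). Each returns a list of dicts, best first, with "conf" (0 to 1); they miss things now and then, are a little off and sometimes report something else, mostly with a low value. They report only what shows in the picture. A call takes as long as a camera call. They do not tell look-alikes from the thing itself.
- trace(camera, query): "mask" (480x640 bool, what is visible of it) and "at" ([column, row] in pixels, amid what is visible of it).
The state is a dict: "clock": time; "qpos": joint angles; "dq": joint speeds; "tau": joint torques, N m; "position": TCP position; "tcp_rot": TCP orientation; "wrist_force": force on the tool from outside, world axes, zero at the start; "ft_torque": the same for the moment, N m; "width": finger opening in mm; "finger_force": force on a finger pad.
Only numpy, scipy, OpenCV 4.12 (cv2) and the standard library are available. Lean on these libraries where they do the work, as an engineer would, in place of code of your own. Each camera call takes 0.05 s, during which the arm holds its last target. There are 200 camera calls.

## Working session

There is one attempt and no reset: what is moved stays moved. The work goes in short steps, Python scripts to look and compute and a tool call to move; the robot and the scene stay as the last step left them, time stands still between calls to the robot, and variables do not carry over. Pictures are saved under pics/ and viewed, at most 10 in all, crops included, and the job is handed in when it is done.

Besides the shell and the picture viewer there is one more tool, called after "Emit:" as name(argument=value, ...) on one line, values as JSON. jog_arm: Moves the arm, as the interface text tells. Shift numbers are shares of 0.1 m and turn numbers shares of pi/2 rad, none past 1 either way. Its arguments: {"type":"object","properties":{"increments":{"type":"string"},"hand":{"type":"number"},"squeeze":{"type":"number"}},"required":["increments"]}

```bash
mkdir -p pics
cat > h.py <<'E'
import numpy as np, cv2
from workcell import *
def cam(n):
    m=camera_model(n);R=cv2.Rodrigues(np.array(m["rvec"],float))[0];return np.array(m["K"]),R,np.array(m["tvec"],float).ravel()
def toworld(n,uv,d,M=None):
    K,R,t=M or cam(n);uv=np.atleast_2d(uv).astype(float);d=np.atleast_1d(d)
    r=np.c_[uv,np.ones(len(uv))]@np.linalg.inv(K).T
    return (r*d[:,None]-t)@R
def atz(n,uv,z,M=None):
    K,R,t=M or cam(n);r=R.T@np.linalg.inv(K)@np.array([uv[0],uv[1],1.]);c=-R.T@t
    return c+r*(z-c[2])/r[2]
def save(n,p): cv2.imwrite("pics/"+n,cv2.cvtColor(p,cv2.COLOR_RGB2BGR))
E
python3 - <<'E'
from h import *
P=[]
for n in("top","side"):
    M=cam(n);p,d=capture(n);P.append(p)
    save(n+"0.png",p)
    for q in("gauge_grip","collar_under","bore_mouth","socket_left","socket_right","tape_roll_mid","dowels_mid"):
        for r in trace(n,q)[:4]:
            m=r["mask"]&(d>0);v,u=np.nonzero(m)
            if len(u)==0: print(n,q,r["conf"],r["at"]);continue
            w=toworld(n,np.c_[u,v],d[m],M)
            print(n,q,round(r["conf"],2),np.round(r["at"]),len(u),np.median(w,0).round(),np.percentile(w,2,axis=0).round(),np.percentile(w,98,axis=0).round())
s=read_state();print(s["tcp_rot"],s["clock"])
E
```

```text
top gauge_grip 0.91 [418. 216.] 361 [ 566. -146.  136.] [ 557. -160.   38.] [ 580. -137.  150.]
top gauge_grip 0.56 [436. 276.] 321 [ 470. -171.  125.] [ 460. -184.   29.] [ 482. -163.  142.]
top collar_under 0.66 [427. 279.] 86 [ 467. -169.   34.] [ 459. -182.   29.] [ 482. -162.   37.]
top bore_mouth 0.86 [259. 216.] 4157 [578. 137.  36.] [533.  79.   2.] [644. 206.  93.]
top socket_left 0.74 [410. 224.] 2420 [ 564. -139.   30.] [ 530. -221.    1.] [605. -75.  34.]
top socket_right 0.77 [407. 227.] 2409 [ 564. -141.   30.] [ 530. -220.    3.] [606. -76.  34.]
top socket_right 0.52 [339. 169.] 1189 [652.   6.  23.] [602. -37.  -2.] [694.  53.  28.]
top tape_roll_mid 0.86 [321. 167.] 1087 [652.   9.  23.] [602. -35.   1.] [694.  54.  28.]
top dowels_mid 0.73 [333. 280.] 1328 [470.   3.  16.] [453. -71.   5.] [488.  81.  22.]
side gauge_grip 0.89 [330. 210.] 391 [ 471. -171.   86.] [ 460. -236.    3.] [ 482. -163.  142.]
side gauge_grip 0.86 [290. 204.] 367 [ 568. -145.  107.] [ 558. -300.    1.] [ 588. -137.  151.]
side gauge_grip 0.61 [286. 241.] 1113 [ 566. -117.   31.] [ 530. -214
[... 226 characters left out ...]
bore_mouth 0.73 [368. 395.] 3204 [410. 311.  29.] [364. 252.   4.] [447. 336.  72.]
side bore_mouth 0.6 [266. 327.] 4039 [585. 177.  36.] [534.  92.   5.] [641. 208.  93.]
side socket_left 0.61 [285. 239.] 1230 [ 566. -118.   31.] [ 530. -216.    2.] [610. -73.  35.]
side socket_right 0.65 [290. 240.] 1159 [ 567. -119.   31.] [ 530. -218.    5.] [608. -73.  34.]
side tape_roll_mid 0.74 [238. 277.] 949 [660.  -2.  22.] [603. -34.   1.] [696.  56.  28.]
side dowels_mid 0.7 [331. 290.] 826 [471.  16.  18.] [450. -74.   1.] [489.  83.  22.]
[[ 9.17620768e-01  3.97457074e-01  4.90142790e-06]
 [ 3.97457074e-01 -9.17620768e-01 -1.43817537e-05]
 [-1.21847769e-06  1.51451030e-05 -1.00000000e+00]] 0.8
```

View pics/top0.png

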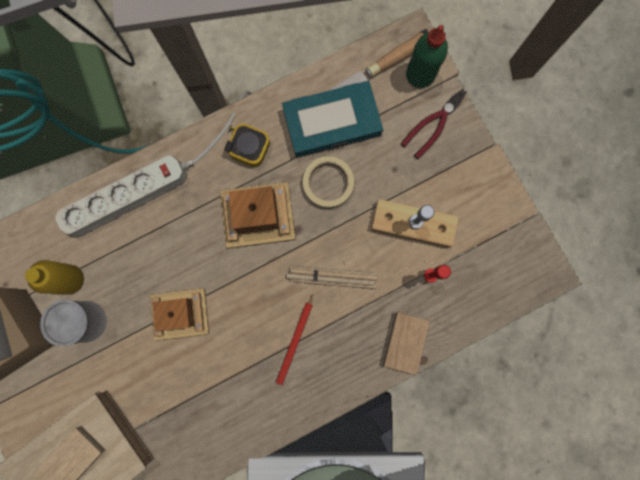

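View pics/side0.png

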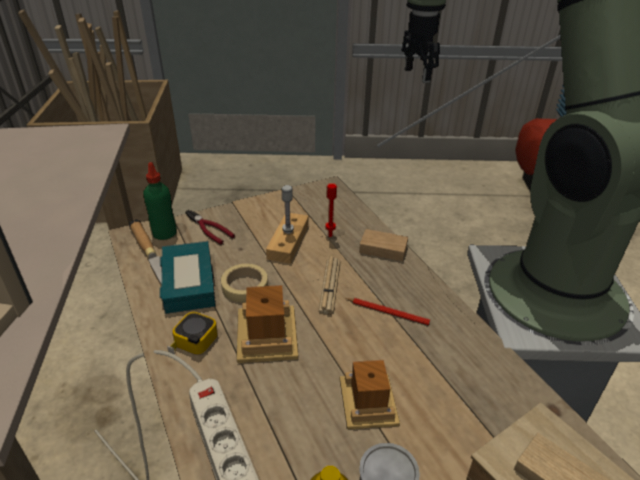

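The top view shows the steel gauge in the rack at (418,216) and the red look-alike at (436,276). The larger block is at (255,210) and the smaller one at (173,314). I'm moving above the gauge now.

Emit:
jog_arm(increments="0.92 -0.53 0 0; 0.92 -0.53 0 0; 0.92 -0.53 0 0", hand=1)

```text
clock: 1.18
position: [314.4, -485.8, 231.6]
tcp_rot: [[0.916, 0.402, 0.001], [0.402, -0.916, 0.001], [0.001, -0.0, -1.0]]
wrist_force: [-1.1, -0.3, 1.1]
width: 85.3
finger_force: 0.0
```

Emit:
jog_arm(increments="0.92 -0.53 0 0; 0.92 -0.53 0 0; 0.92 -0.53 0 0")

```text
clock: 1.55
position: [377.0, -401.2, 231.5]
tcp_rot: [[0.916, 0.401, 0.001], [0.401, -0.916, 0.0], [0.001, -0.0, -1.0]]
wrist_force: [-0.5, -1.0, -0.4]
width: 85.5
finger_force: 0.0
```

Emit:
jog_arm(increments="0.92 -0.53 0 0; 0.92 -0.53 0 0; 0.92 -0.53 0 0")

```text
clock: 1.92
position: [439.9, -316.6, 231.4]
tcp_rot: [[0.916, 0.4, 0.001], [0.4, -0.916, 0.0], [0.001, -0.0, -1.0]]
wrist_force: [-0.8, -0.1, 0.1]
width: 85.5
finger_force: 0.0
```

Emit:
jog_arm(increments="0.92 -0.53 0 0; 0.92 -0.53 0 0; 0.92 -0.53 0 0; 0.92 -0.53 0 0")

```text
clock: 2.42
position: [500.9, -234.8, 231.2]
tcp_rot: [[0.918, 0.396, -0.001], [0.396, -0.918, -0.001], [-0.001, 0.001, -1.0]]
wrist_force: [-0.2, 0.1, 0.0]
width: 85.3
finger_force: 0.0
```

Run:
```python
from h import *
n="wrist";M=cam(n);p,d=capture(n);save("w1.png",p)
print("cam c",(-M[1].T@M[2]).round())
for q in("gauge_grip","socket_left","collar_under"):
    for r in trace(n,q)[:3]:
        m=r["mask"]&(d>0);v,u=np.nonzero(m)
        w=toworld(n,np.c_[u,v],d[m],M)
        print(q,round(r["conf"],2),np.round(r["at"]),len(u),np.median(w,0).round(),np.percentile(w,2,axis=0).round(),np.percentile(w,98,axis=0).round())
        if q=="gauge_grip":
            for a,b in((100,160),(50,100)):
                k=(w[:,2]>a)&(w[:,2]<b)
                if k.sum()>5: print(a,w[k].mean(0).round(1),w[k].min(0).round(1),w[k].max(0).round(1))
```

```text
cam c [ 567. -205.  373.]
gauge_grip 0.76 [217. 230.] 2646 [ 475. -177.  131.] [ 461. -187.   29.] [ 483. -164.  140.]
100 [ 474.4 -176.3  133.8] [ 459.  -187.4  108.5] [ 483.4 -163.3  141.1]
50 [ 475.3 -176.4   70.9] [ 469.  -181.3   50.2] [ 476.9 -169.3   91.8]
gauge_grip 0.63 [225.  64.] 2972 [ 568. -153.  146.] [ 557. -161.   41.] [ 579. -140.  149.]
100 [ 568.3 -151.6  144.1] [ 556.1 -161.7  117.3] [ 580.2 -137.5  149.6]
50 [ 568.2 -154.3   64.6] [ 562.5 -155.4   50.6] [ 574.1 -150.8   81.9]
socket_left 0.83 [267.  87.] 12136 [ 569. -161.   29.] [ 532. -221.    7.] [601. -77.  31.]
collar_under 0.97 [242. 203.] 495 [ 476. -178.   33.] [ 462. -187.   27.] [ 483. -163.   35.]
collar_under 0.95 [256.  81.] 547 [ 567. -155.   43.] [ 556. -162.   38.] [ 580. -146.   46.]
```

View pics/w1.png

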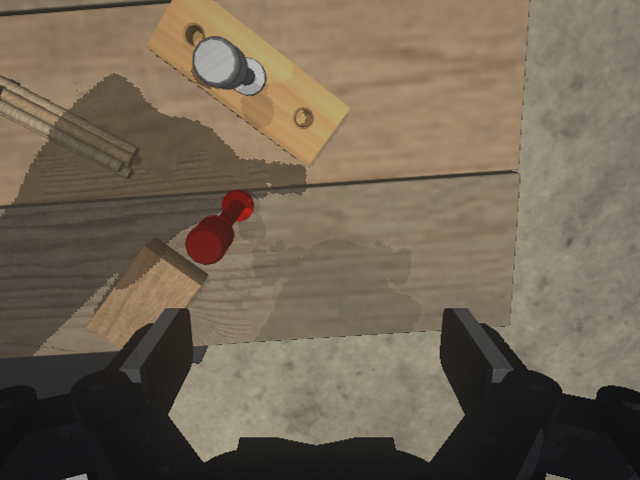

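The wrist view shows the gauge's grip at (218,63). The rack's sockets are at (195,34) and (303,118), and the red look-alike is at (210,243), clear of the path. I'm moving over the gauge, going down and gripping.

Emit:
jog_arm(increments="0.957 -0.516 0 0; 0.957 -0.516 0 0; 0.957 -0.516 0 0; 0.957 -0.516 0 0;0.957 -0.516 0 0")

```text
clock: 3.25
position: [568.6, -148.7, 231.4]
tcp_rot: [[0.918, 0.396, -0.0], [0.396, -0.918, -0.001], [-0.0, 0.0, -1.0]]
wrist_force: [0.5, -0.9, -0.3]
width: 85.2
finger_force: 0.0
```

Run:
```python
from h import *
n="wrist";s=read_state();M=cam(n);p,d=capture(n)
print(s["position"],s["tcp_rot"][0])
for r in trace(n,"gauge_grip")[:2]:
        m=r["mask"]&(d>0);v,u=np.nonzero(m)
        w=toworld(n,np.c_[u,v],d[m],M);k=w[:,2]>142
        if k.sum()>5: print(r["at"],(w[k].min(0)+w[k].max(0))/2,np.ptp(w[k],axis=0))
g=cv2.cvtColor(p,cv2.COLOR_RGB2GRAY)
for c in trace(n,"socket_left")[:1]:
    # sockets: deep pixels inside the rack footprint
    v,u=np.nonzero((d>0));w=toworld(n,np.c_[u,v],d[v,u],M)
    face=(abs(w[:,2]-30)<4); mk=np.zeros(d.shape,np.uint8);mk[v[face],u[face]]=1
    mk&=cv2.dilate(c["mask"].astype(np.uint8),np.ones((9,9)))
    f=cv2.findContours(mk,cv2.RETR_CCOMP,cv2.CHAIN_APPROX_NONE)
    for cn,h in zip(f[0],f[1][0]):
        if cv2.contourArea(cn)>60:
            b=cv2.minAreaRect(cn);print(h[3],cv2.contourArea(cn),b[0],atz(n,b[0],30,M).round(1))
            if h[3]<0: print([atz(n,q,30,M).round(1)[:2] for q in cv2.boxPoints(b)])
save("w2.png",p)
```

```text
[ 568.57149222 -148.70384633  231.4112325 ] [ 9.18369903e-01  3.95723030e-01 -6.53614665e-05]
[317.1, 229.2] [ 568.7955343  -148.94029434  145.73983156] [22.75250996 23.29026184  7.42157544]
-1 10142.0 (316.45947265625, 198.25677490234375) [ 570.1 -147.2   30. ]
[array([558.6, -68.6]), array([612.9, -82.7]), array([ 582. , -228.6]), array([ 522.3, -219.4])]
0 217.0 (364.5, 235.0) [ 557.2 -197.    30. ]
0 251.5 (268.0, 165.0) [ 579.7 -100.6   30. ]
```

View pics/w2.png

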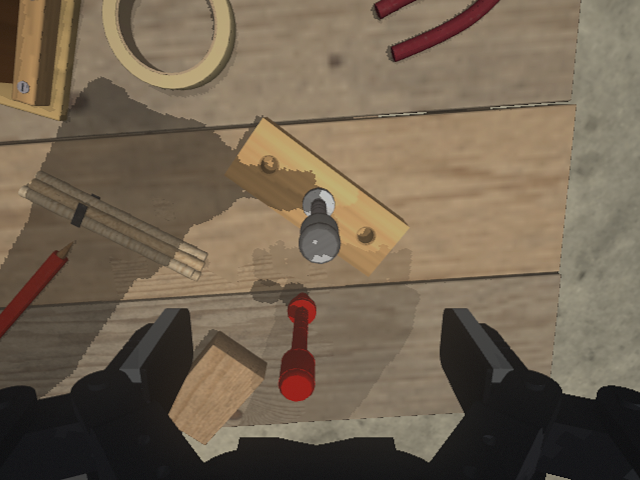

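The gauge is centred under the gripper. The sockets measure (557.2, -197.0) right and (579.7, -100.6) left.

Emit:
jog_arm(increments="0 0 0.5 0; 0 0 1 0; 0 0 1 0; 0 0 1 0")

```text
clock: 3.9
position: [569.9, -147.7, 133.0]
tcp_rot: [[0.918, 0.397, 0.002], [0.397, -0.918, -0.0], [0.001, 0.001, -1.0]]
wrist_force: [-0.0, 0.1, 0.3]
width: 85.7
finger_force: 0.0
```

Emit:
jog_arm(increments="0 0 0.1 0; 0 0 0.2 0; 0 0 0.2 0; 0 0 0.2 0")

```text
clock: 4.4
position: [569.2, -147.3, 111.4]
tcp_rot: [[0.918, 0.397, 0.0], [0.397, -0.918, 0.0], [0.0, 0.0, -1.0]]
wrist_force: [0.2, -0.0, -0.1]
width: 85.2
finger_force: 0.0
```

Emit:
jog_arm(increments="0 0 0 0; 0 0 0 0; 0 0 0 0; 0 0 0 0; 0 0 0 0; 0 0 0 0; 0 0 0 0; 0 0 0 0", hand=-1, squeeze=50)

```text
clock: 5.4
position: [569.3, -147.4, 111.5]
tcp_rot: [[0.918, 0.397, 0.0], [0.397, -0.918, -0.0], [0.0, 0.0, -1.0]]
wrist_force: [-0.1, -2.4, 5.7]
width: 22.8
finger_force: 49.5
```

Emit:
jog_arm(increments="0 0 -0.1 0; 0 0 -0.5 0; 0 0 -1 0; 0 0 -1 0")

```text
clock: 5.9
position: [570.4, -147.2, 215.0]
tcp_rot: [[0.918, 0.398, 0.005], [0.398, -0.918, -0.0], [0.004, 0.002, -1.0]]
wrist_force: [0.5, -0.4, -2.6]
width: 22.7
finger_force: 49.7
```

Emit:
jog_arm(increments="0.2 -0.4 -0.4 0; 0.43 -0.87 -0.4 0; 0.43 -0.87 -0.4 0; 0.43 -0.87 -0.4 0")

```text
clock: 6.4
position: [573.5, -50.5, 250.6]
tcp_rot: [[0.917, 0.398, -0.002], [0.398, -0.917, -0.0], [-0.002, -0.001, -1.0]]
wrist_force: [-0.3, -1.0, -1.7]
width: 22.9
finger_force: 49.7
```

Emit:
jog_arm(increments="0.2 -0.4 0 0; 0.43 -0.87 0 0; 0.43 -0.87 0 0; 0.43 -0.87 0 0; 0.43 -0.87 0 0;0.43 -0.87 0 0")

```text
clock: 7.15
position: [578.9, 45.4, 251.2]
tcp_rot: [[0.918, 0.396, -0.0], [0.396, -0.918, -0.0], [-0.0, 0.0, -1.0]]
wrist_force: [0.5, -0.7, -1.3]
width: 22.6
finger_force: 49.8
```

```bash
cat > hole.py <<'E'
from h import *
import sys
n="wrist";s=read_state();M=cam(n);p,d=capture(n);save(sys.argv[1],p)
print(s["position"].round(1),s["width"])
v,u=np.nonzero(d>0);w=toworld(n,np.c_[u,v],d[v,u],M)
face=(abs(w[:,2]-90)<4)&(w[:,0]>520)&(w[:,0]<650)&(w[:,1]>80)&(w[:,1]<220)
mk=np.zeros(d.shape,np.uint8);mk[v[face],u[face]]=1
f=cv2.findContours(mk,cv2.RETR_CCOMP,cv2.CHAIN_APPROX_NONE)
for cn,h in zip(f[0],f[1][0]):
    if cv2.contourArea(cn)>40:
        b=cv2.minAreaRect(cn);print(h[3],cv2.contourArea(cn),b,atz(n,b[0],90,M).round(1))
        if h[3]<0: print([atz(n,q,90,M).round(1)[:2] for q in cv2.boxPoints(b)])
print("facez",np.median(w[face,2]) if face.any() else None)
for q in ("gauge_grip","gauge_tip","collar_under","bore_mouth"):
  for r in trace(n,q)[:2]:
    m=r["mask"]&(d>0);vv,uu=np.nonzero(m);x=toworld(n,np.c_[uu,vv],d[m],M);print(q,r["conf"],r["at"],len(uu),np.percentile(x,2,axis=0).round(1),np.percentile(x,98,axis=0).round(1))
E
python3 hole.py w3.png
```

```text
[578.9  45.4 251.2] 22.579116394476554
-1 10197.5 ((194.19810485839844, 143.55657958984375), (117.16854858398438, 94.36669158935547), 15.945395469665527) [590.  144.5  90. ]
[array([550.9, 183.5]), array([617.1, 184.4]), array([627.6, 107. ]), array([560.6, 101.3])]
0 294.5 ((196.75001525878906, 145.75), (20.50609588623047, 18.384775161743164), 45.0) [589.3 142.4  90. ]
facez 89.37795345051703
gauge_grip 0.84 [313.7, 334.3] 9036 [568.4  36.  181.7] [588.8  57.  287.7]
gauge_tip 0.95 [315.2, 333.5] 9444 [567.8  34.7 179.2] [588.8  57.2 287.7]
collar_under 0.96 [318.1, 244.6] 1159 [567.1  32.9 177. ] [589.9  57.2 184.2]
bore_mouth 0.82 [219.7, 133.2] 18988 [551.6  80.8  10. ] [643.1 197.9  90.6]
bore_mouth 0.66 [32.4, 261.8] 6411 [377.3 235.7   3.3] [449.9 303.4  68.4]
```

View pics/w3.png

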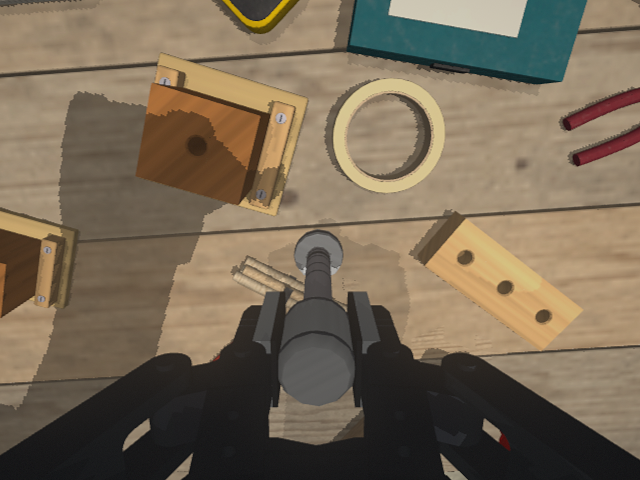

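The wrist view shows the gauge hanging upright and the hole at (197,146). I'm moving over the hole and lowering partway.

Emit:
jog_arm(increments="0.24 -0.42 0 0; 0.48 -0.85 0 0; 0.48 -0.85 0 0; 0.48 -0.85 0.3 0; 0.48 -0.85 0.3 0; 0.48 -0.85 0.3 0; 0.48 -0.85 0.3 0")

```text
clock: 8.28
position: [589.6, 143.5, 222.3]
tcp_rot: [[0.918, 0.397, 0.001], [0.397, -0.918, 0.0], [0.001, 0.0, -1.0]]
wrist_force: [1.2, -0.1, -1.1]
width: 22.6
finger_force: 49.9
```

```bash
python3 hole.py w4.png
python3 - <<'E'
from h import *
p,d=capture("side");save("s4.png",cv2.resize(p[200:400,170:370],(800,800))[:600])
E
```

```text
[589.6 143.5 222.3] 22.641621355171868
-1 8574.0 ((318.4716796875, 221.84906005859375), (115.93229675292969, 96.97655487060547), 15.945395469665527) [590.2 143.2  90. ]
[array([551.6, 177.9]), array([617.5, 184.7]), array([627.3, 109.9]), array([560.5,  97.9])]
facez 89.24250917409617
gauge_grip 0.6 [316.3, 330.5] 9316 [579.  133.5 151.1] [599.5 155.3 258.8]
gauge_grip 0.3 [422.0, 359.9] 79 [481.9 -21.3  -1.4] [606.9 121.3 263.8]
gauge_tip 0.64 [315.0, 335.1] 9227 [579.2 133.9 152.2] [599.5 155.2 258.8]
collar_under 0.64 [319.3, 245.2] 1211 [578.2 131.4 147.4] [600.8 155.1 155.6]
bore_mouth 0.76 [85.6, 325.4] 12600 [380.1 238.9   4.1] [448.5 330.3  69.6]
bore_mouth 0.58 [312.5, 193.8] 18614 [544.7  84.5   9.8] [643.7 206.9  90.4]
```

View pics/w4.png

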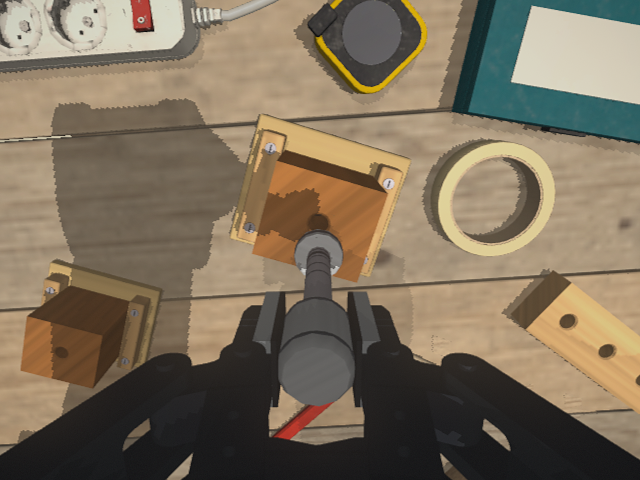

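Emit:
jog_arm(increments="0 0 0.1 0; 0 0 0.2 0; 0 0 0.24 0; 0 0 0.26 0; 0 0 0.28 0; 0 0 0.3 0; 0 0 0.3 0")

```text
clock: 9.45
position: [589.2, 143.6, 191.3]
tcp_rot: [[0.918, 0.397, -0.0], [0.397, -0.918, -0.0], [-0.0, 0.0, -1.0]]
wrist_force: [-0.1, -0.1, -1.4]
width: 22.3
finger_force: 49.9
```

Emit:
jog_arm(increments="0 0 0.02 0; 0 0 0.04 0; 0 0 0.06 0; 0 0 0.06 0")

```text
clock: 9.95
position: [589.1, 143.6, 185.1]
tcp_rot: [[0.918, 0.397, -0.0], [0.397, -0.918, -0.0], [-0.0, -0.0, -1.0]]
wrist_force: [-0.1, -0.7, -1.0]
width: 22.4
finger_force: 49.9
```

Emit:
jog_arm(increments="0 0 0.03 0; 0 0 0.06 0; 0 0 0.09 0; 0 0 0.12 0; 0 0 0.12 0")

```text
clock: 10.58
position: [589.1, 143.6, 173.0]
tcp_rot: [[0.918, 0.397, -0.0], [0.397, -0.918, -0.0], [-0.0, -0.0, -1.0]]
wrist_force: [0.9, 0.1, -2.2]
width: 22.8
finger_force: 49.9
```

Emit:
jog_arm(increments="0 0 0.02 0; 0 0 0.04 0; 0 0 0.06 0; 0 0 0.08 0; 0 0 0.1 0; 0 0 0.1 0")

```text
clock: 11.32
position: [589.2, 143.6, 163.2]
tcp_rot: [[0.918, 0.397, -0.0], [0.397, -0.918, -0.0], [-0.0, 0.0, -1.0]]
wrist_force: [0.5, -0.3, 0.7]
width: 22.8
finger_force: 50.2
```

Emit:
jog_arm(increments="0 0 0.02 0; 0 0 0.02 0")

```text
clock: 11.58
position: [589.2, 143.6, 161.1]
tcp_rot: [[0.918, 0.397, -0.0], [0.397, -0.918, -0.0], [-0.0, 0.0, -1.0]]
wrist_force: [0.7, -0.7, 0.7]
width: 22.4
finger_force: 50.2
```

Emit:
jog_arm(increments="0 0 0.015 0; 0 0 0.015 0")

```text
clock: 11.82
position: [589.1, 143.6, 159.7]
tcp_rot: [[0.918, 0.397, -0.0], [0.397, -0.918, -0.0], [-0.0, 0.0, -1.0]]
wrist_force: [0.9, -0.5, 1.3]
width: 22.5
finger_force: 50.3
```

Emit:
jog_arm(increments="0 0 0.02 0; 0 0 0.02 0")

```text
clock: 12.08
position: [589.1, 143.5, 157.6]
tcp_rot: [[0.918, 0.397, -0.0], [0.397, -0.918, -0.0], [-0.0, -0.0, -1.0]]
wrist_force: [1.9, -0.2, -0.0]
width: 22.3
finger_force: 50.3
```

Run:
```python
from h import *
s=read_state();print(s["wrist_force"],s["position"])
n="wrist";M=cam(n);p,d=capture(n)
for r in trace(n,"collar_under")[:1]:
    m=r["mask"]&(d>0);vv,uu=np.nonzero(m);x=toworld(n,np.c_[uu,vv],d[m],M);print(r["conf"],np.percentile(x,[2,10,50,90,98],axis=0).round(1))
p,d=capture("side");save("s5.png",cv2.resize(p[250:350,210:330],(720,600),interpolation=cv2.INTER_CUBIC))
```

```text
[ 1.90067798 -0.21418749 -0.00753741] [589.09022348 143.5494715  157.6028811 ]
0.58 [[578.1 131.8  94.6]
 [582.5 133.9  96.7]
 [592.9 147.1  99.2]
 [599.1 153.6 100.1]
 [600.3 155.4 100.7]]
```

View pics/s5.png

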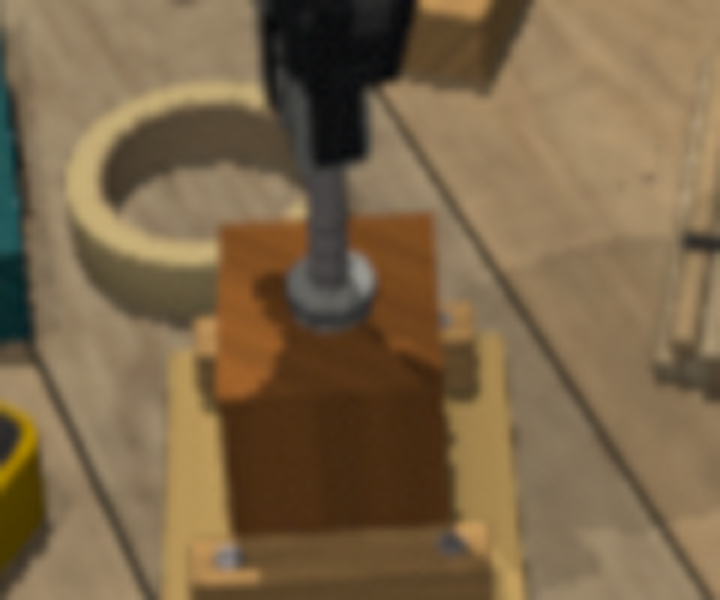

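The collar sits on the block's face, at (330,290) in the crop. I'm pressing on in small steps.

Emit:
jog_arm(increments="0 0 0.01 0; 0 0 0.02 0; 0 0 0.02 0")

```text
clock: 12.6
position: [589.1, 143.6, 155.7]
tcp_rot: [[0.918, 0.397, -0.0], [0.397, -0.918, -0.0], [-0.0, 0.0, -1.0]]
wrist_force: [1.9, -1.6, 2.6]
width: 22.4
finger_force: 50.5
```

Emit:
jog_arm(increments="0 0 0.01 0; 0 0 0.02 0; 0 0 0.02 0")

```text
clock: 12.98
position: [589.1, 143.6, 153.7]
tcp_rot: [[0.918, 0.397, -0.0], [0.397, -0.918, -0.0], [-0.0, -0.0, -1.0]]
wrist_force: [1.5, -1.3, 3.1]
width: 22.8
finger_force: 50.5
```

Emit:
jog_arm(increments="0 0 0.01 0; 0 0 0.02 0; 0 0 0.02 0")

```text
clock: 13.35
position: [589.1, 143.5, 151.7]
tcp_rot: [[0.918, 0.397, -0.0], [0.397, -0.918, -0.0], [-0.0, 0.0, -1.0]]
wrist_force: [1.8, -2.0, 1.0]
width: 22.8
finger_force: 50.5
```

Emit:
jog_arm(increments="0 0 0.01 0; 0 0 0.02 0; 0 0 0.02 0")

```text
clock: 13.72
position: [589.1, 143.6, 149.7]
tcp_rot: [[0.918, 0.397, -0.0], [0.397, -0.918, -0.0], [-0.0, -0.0, -1.0]]
wrist_force: [1.8, -1.8, 1.9]
width: 22.5
finger_force: 50.5
```

Emit:
jog_arm(increments="0 0 0.01 0; 0 0 0.02 0; 0 0 0.02 0")

```text
clock: 14.1
position: [589.1, 143.6, 147.7]
tcp_rot: [[0.918, 0.397, -0.0], [0.397, -0.918, -0.0], [-0.0, -0.0, -1.0]]
wrist_force: [1.5, -1.6, 2.5]
width: 22.2
finger_force: 50.6
```

Emit:
jog_arm(increments="0 0 0.01 0; 0 0 0.02 0; 0 0 0.02 0")

```text
clock: 14.48
position: [589.1, 143.5, 145.7]
tcp_rot: [[0.918, 0.397, -0.0], [0.397, -0.918, -0.0], [-0.0, 0.0, -1.0]]
wrist_force: [1.8, -2.9, 1.6]
width: 22.6
finger_force: 50.6
```

Emit:
jog_arm(increments="0 0 0.01 0; 0 0 0.02 0; 0 0 0.02 0")

```text
clock: 14.85
position: [589.1, 143.5, 143.7]
tcp_rot: [[0.918, 0.397, -0.0], [0.397, -0.918, -0.0], [-0.0, -0.0, -1.0]]
wrist_force: [2.5, -2.0, 2.1]
width: 22.7
finger_force: 50.7
```

Emit:
jog_arm(increments="0 0 0.01 0; 0 0 0.02 0; 0 0 0.02 0")

```text
clock: 15.22
position: [589.3, 143.8, 142.1]
tcp_rot: [[0.918, 0.398, 0.0], [0.398, -0.918, 0.0], [0.001, -0.0, -1.0]]
wrist_force: [1.7, -2.7, 8.0]
width: 22.7
finger_force: 51.3
```

Bottom contact felt. I'll press slightly further to confirm, and hold.

Emit:
jog_arm(increments="0 0 0.004 0; 0 0 0.008 0; 0 0 0.008 0; 0 0 0.008 0")

```text
clock: 15.72
position: [589.5, 143.8, 141.7]
tcp_rot: [[0.918, 0.398, 0.001], [0.398, -0.918, 0.0], [0.001, 0.0, -1.0]]
wrist_force: [-0.0, -3.1, 13.8]
width: 22.8
finger_force: 51.7
```

Run:
```python
from h import *
n="wrist";M=cam(n);p,d=capture(n)
for q in("collar_under","gauge_grip"):
  for r in trace(n,q)[:1]:
    m=r["mask"]&(d>0);vv,uu=np.nonzero(m);x=toworld(n,np.c_[uu,vv],d[m],M);print(r["conf"],np.percentile(x,[2,10,50,90,98],axis=0).round(1))
```

```text
0.67 [[577.5 131.7  90.1]
 [582.5 133.9  95.3]
 [593.1 147.2  99.2]
 [599.3 153.9 100. ]
 [600.5 155.7 100.6]]
0.59 [[579.  134.   95.9]
 [583.  137.5  99.3]
 [592.9 146.2 172.2]
 [598.6 153.7 177.7]
 [599.5 155.5 178.2]]
```

Emit:
jog_arm(increments="0 0 -0.05 0; 0 0 -0.3 0; 0 0 -0.6 0; 0 0 -1 0; 0 0 -1 0; 0 0 -1 0")

```text
clock: 16.62
position: [588.5, 143.7, 240.2]
tcp_rot: [[0.917, 0.398, -0.001], [0.398, -0.917, -0.0], [-0.001, -0.0, -1.0]]
wrist_force: [0.5, -0.4, -1.5]
width: 22.8
finger_force: 49.9
```

Emit:
jog_arm(increments="0 0 -0.2 0; -0.2 0.4 -0.2 0; -0.4 0.85 -0.2 0; -0.4 0.85 -0.2 0; -0.4 0.85 -0.2 0")

```text
clock: 17.25
position: [585.8, 50.2, 260.0]
tcp_rot: [[0.918, 0.398, -0.002], [0.398, -0.918, 0.0], [-0.001, -0.001, -1.0]]
wrist_force: [-0.9, 0.5, -1.3]
width: 22.5
finger_force: 50.0
```

Emit:
jog_arm(increments="-0.2 0.4 0 0; -0.4 0.85 0 0; -0.4 0.85 0 0; -0.4 0.85 0 0; -0.4 0.85 0 0")

```text
clock: 17.88
position: [583.4, -42.5, 260.7]
tcp_rot: [[0.917, 0.399, -0.0], [0.399, -0.917, 0.001], [-0.0, -0.001, -1.0]]
wrist_force: [-0.5, -0.1, -0.7]
width: 22.6
finger_force: 50.0
```

Run:
```python
from h import *
n="wrist";s=read_state();print(s["position"].round(1));M=cam(n);p,d=capture(n);save("w6.png",p)
for q in("collar_under","gauge_grip"):
  for r in trace(n,q)[:1]:
    m=r["mask"]&(d>0);vv,uu=np.nonzero(m);x=toworld(n,np.c_[uu,vv],d[m],M);print(r["conf"],np.percentile(x,[2,10,50,90,98],axis=0).round(1))
v,u=np.nonzero(d>0);w=toworld(n,np.c_[u,v],d[v,u],M)
face=(abs(w[:,2]-30)<4)&(w[:,0]>510)&(w[:,0]<620)&(w[:,1]>-240)&(w[:,1]<-60)
mk=np.zeros(d.shape,np.uint8);mk[v[face],u[face]]=1
f=cv2.findContours(mk,cv2.RETR_CCOMP,cv2.CHAIN_APPROX_NONE)
for cn,h in zip(f[0],f[1][0]):
    if cv2.contourArea(cn)>40: b=cv2.minAreaRect(cn);print(h[3],cv2.contourArea(cn),atz(n,b[0],30,M).round(1))
```

```text
[583.4 -42.5 260.7]
0.91 [[570.3 -54.9 209.4]
 [575.8 -52.4 214.9]
 [586.9 -39.2 218.2]
 [593.1 -32.3 219.1]
 [594.4 -30.5 219.6]]
0.84 [[572.6 -52.6 176. ]
 [576.8 -48.9 218.1]
 [586.7 -40.1 289.1]
 [592.4 -32.6 296.7]
 [593.3 -30.7 297.2]]
-1 9056.0 [ 568.3 -147.1   30. ]
0 164.5 [ 557.6 -196.3   30. ]
0 176.5 [ 568.8 -147.9   30. ]
0 187.5 [580.2 -99.6  30. ]
```

View pics/w6.png

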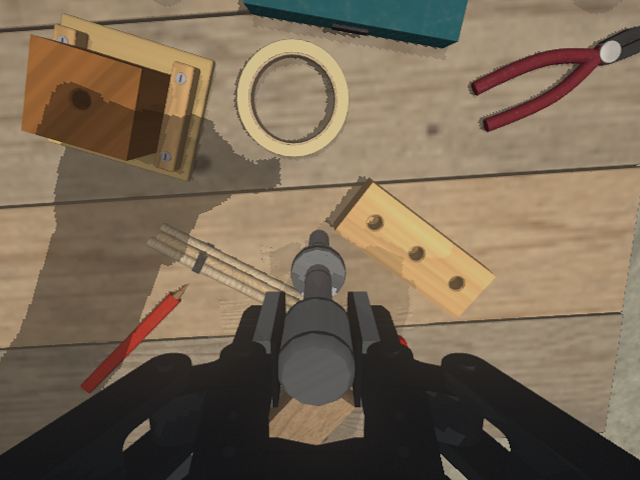

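The reading is about 52 mm: collar top about 219, grip top about 297. It therefore goes in the left socket, at (375,222) in the view, world (580.2, -99.6).

Emit:
jog_arm(increments="-0.255 0.511 0 0; -0.255 0.511 0 0; -0.255 0.511 0.5 0; -0.255 0.511 1 0; -0.255 0.511 1 0; -0.255 0.511 1 0; -0.255 0.511 1 0; -0.255 0.511 1 0")

```text
clock: 19.02
position: [580.8, -101.3, 162.3]
tcp_rot: [[0.918, 0.397, 0.002], [0.397, -0.918, -0.0], [0.002, 0.001, -1.0]]
wrist_force: [-0.6, 0.1, -2.0]
width: 22.7
finger_force: 50.0
```

Run:
```python
from h import *
s=read_state();print(s["position"].round(2))
D=np.array([580.2,-99.6,0])-s["position"];print((s["tcp_rot"].T@D)/100)
```

```text
[ 580.81 -101.26  162.33]
[-0.00173666 -0.01921824  1.62332095]
```

Emit:
jog_arm(increments="0 -0.014 0.1 0; 0 -0.014 0.2 0; 0 -0.014 0.24 0; 0 -0.014 0.27 0; 0 -0.014 0.27 0")

```text
clock: 19.65
position: [579.6, -99.9, 133.8]
tcp_rot: [[0.918, 0.397, -0.0], [0.397, -0.918, 0.0], [-0.0, -0.0, -1.0]]
wrist_force: [0.9, -0.0, -1.2]
width: 22.8
finger_force: 50.0
```

Emit:
jog_arm(increments="0 0 0.02 0; 0 0 0.04 0; 0 0 0.06 0; 0 0 0.06 0")

```text
clock: 20.15
position: [579.7, -99.9, 127.9]
tcp_rot: [[0.918, 0.397, -0.0], [0.397, -0.918, 0.0], [-0.0, -0.0, -1.0]]
wrist_force: [0.5, -0.5, -1.3]
width: 22.7
finger_force: 50.0
```

Emit:
jog_arm(increments="0 0 0.03 0; 0 0 0.06 0; 0 0 0.09 0; 0 0 0.12 0; 0 0 0.135 0; 0 0 0.135 0")

```text
clock: 20.9
position: [579.6, -99.9, 114.4]
tcp_rot: [[0.918, 0.397, -0.0], [0.397, -0.918, -0.0], [-0.0, -0.0, -1.0]]
wrist_force: [0.3, -0.7, -1.6]
width: 22.4
finger_force: 50.0
```

Emit:
jog_arm(increments="0 0 0.01 0; 0 0 0.02 0; 0 0 0.025 0; 0 0 0.025 0")

```text
clock: 21.4
position: [579.6, -99.9, 111.9]
tcp_rot: [[0.918, 0.397, -0.0], [0.397, -0.918, 0.0], [-0.0, -0.0, -1.0]]
wrist_force: [0.4, -0.2, -1.0]
width: 22.6
finger_force: 50.1
```

Emit:
jog_arm(increments="0 0 0 0; 0 0 0 0; 0 0 0 0; 0 0 0 0; 0 0 0 0; 0 0 0 0; 0 0 0 0; 0 0 0 0", hand=1)

```text
clock: 22.4
position: [579.7, -99.9, 112.0]
tcp_rot: [[0.918, 0.397, -0.0], [0.397, -0.918, 0.0], [-0.0, -0.0, -1.0]]
wrist_force: [-0.1, -0.1, -0.2]
width: 85.4
finger_force: 0.0
```

Emit:
jog_arm(increments="0 0 -0.1 0; 0 0 -0.5 0; 0 0 -1 0; 0 0 -1 0; 0 0 -1 0; 0 0 -1 0")

```text
clock: 23.15
position: [579.2, -99.8, 211.2]
tcp_rot: [[0.918, 0.398, -0.001], [0.398, -0.918, 0.0], [-0.001, -0.001, -1.0]]
wrist_force: [-0.3, -0.9, -0.2]
width: 85.2
finger_force: 0.0
```

Run:
```python
from h import *
s=read_state();print(s["clock"],s["position"].round(1),s["wrist_force"].round(1),s["width"])
n="wrist";M=cam(n);p,d=capture(n);save("w7.png",p)
for q in("collar_under","gauge_grip"):
  for r in trace(n,q)[:2]:
    m=r["mask"]&(d>0);vv,uu=np.nonzero(m);x=toworld(n,np.c_[uu,vv],d[m],M);print(q,r["conf"],np.percentile(x,[2,50,98],axis=0).round(1))
```

```text
23.15 [579.2 -99.8 211.2] [-0.3 -0.9 -0.2] 85.18250600509157
collar_under 0.94 [[ 571.4 -112.9   60.7]
 [ 584.8  -96.6   69. ]
 [ 591.8  -88.8   71. ]]
collar_under 0.91 [[ 450.4 -188.3   -1.2]
 [ 476.  -171.    32.7]
 [ 483.5 -162.2   35.8]]
gauge_grip 0.91 [[ 570.3 -112.3   65.6]
 [ 583.6  -99.6  144.7]
 [ 591.3  -90.   148.2]]
gauge_grip 0.65 [[ 465.1 -183.7   11.6]
 [ 476.5 -170.8   94.6]
 [ 483.  -163.2  138. ]]
```

View pics/w7.png

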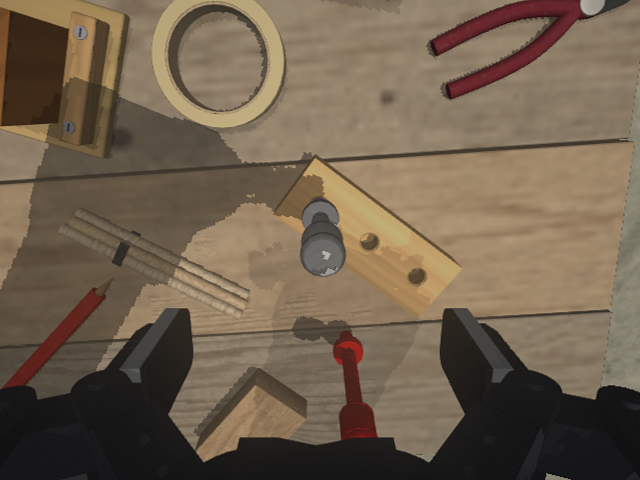

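The wrist view shows the gauge upright in the left socket, with its grip at (323,253) and its top at z ≈ 148, so it is fully seated. The collar top is at about 70, giving a reading of about 52 mm. The gripper is clear, so I'm handing in.

```bash
python3 -c "
from workcell import *
print(close_job())"
```

```text
the job is handed in; nothing more can be done
None
```

The hole gauged at about 52 mm (45 mm or more), so the gauge now stands released in the left-hand socket; I handed the job in about 23 s into the 58 s limit, and no verdict came back.

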